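# Blend the deburring beads under the guard

### The arm

A 6-joint arm with a two-finger parallel gripper is mounted at the origin on the work surface. World frame = base frame: x ahead of the robot, y to its left, z up, the work surface at z = 0. Lengths are in mm, angles in rad, forces in N, time in s.
With the tool pointing down it reaches from about 300 to 775 mm from the base axis. Payload 14.6 kg.
Tool frame: the origin (TCP) lies between the finger pads; the fingertips stand manip.nose_length ahead of it and the grasp point (between the pads) lies 11 mm behind it (manip.nose_length is the distance from the TCP to the fingertips, in mm); z points along the fingers, y is the line along which they close (so a half turn about z gives the same grasp; the last joint's range is limited). The gripper opens to 94 mm and grips with 3 to 60 N. Pads are 16 mm wide; open, the fingers measure 119 mm over their backs; the gripper's body (75 mm by 177 mm) begins 78 mm behind the grasp point.
Start: joints at [1.228, 0.3, 1.521, -0, 1.321, -0.067], TCP at [149.772, 529.205, 213.446] pointing down, gripper open.
Joint ranges: [-3.03, 3.03], [-0.79, 2.21], [0.23, 2.52], [-1.04, 4.18], [0, 3.07], [-2.55, 2.55]. Speed limits (rad/s): [2.22, 2.22, 2.57, 3.14, 3.14, 3.14].

### API

Orientations are given as [roll, pitch, yaw] about the fixed x, y, z axes, in that order (R = Rz(yaw) Ry(pitch) Rx(roll)).
In Python, from cell import manip, cams, job gives the robot as it stands.
- The arm moves only by the tool jog_arm, never from a script. Its argument "commands" is a list of rows, each an object of numbers: "dx", "dy", "dz": the shift along the tool's x, y, z each as a share of 40 mm, from -1 to 1; "ax", "ay", "az": the turn, a rotation vector about the tool's x, y, z each as a share of 10 degrees, from -1 to 1; "gripper": the closure, from 0 (fully open) to 1 (shut). A call has 1 to 10 rows; each row shifts and turns the commanded pose from where the row before left it, along the tool's axes as they then stand; what a row does not reach is not made up. A row lasts 1/8 s, in which the tool goes at most 62.5 mm and 10.7 degrees, less where a joint would pass 70% of its speed; a pose out of reach is approached as far as the arm can. A call with a number of a shift or a turn outside -1 to 1 is refused whole. A call with a gripper value outside its range is refused whole. The fingers move at their own pace and stop on an object; "squeeze" is the grip in N (left out, the last holds). Time passes only in rows, so rows that do not move let the fingers close. It gives the time, the measured TCP pose, the force, the opening and the grip force at its end, in the units of the state.
- manip.read_state(): the state, without advancing time (a new reading comes with each control period).
- cams.camera(name): name is "scene" or "top" or "wrist"; returns a dict with "image" (400x640x3 uint8, red, green, blue), "fx", "fy", "cx", "cy" (pixels), "world_to_cam" (4x4, takes a point from world to camera coordinates). Camera axes: x right, y down, z forward; pixel columns grow to the right and rows downward; lengths in mm; the calibration is good to about 2 mm. A picture is of the moment at which its call begins. There is no depth.
- job.sign_off(): hands the job in; it is judged then, once.
The state is a dict: "clock": time; "joints": joint angles; "qd": joint speeds; "effort": joint torques, N m; "eef_pos": TCP position; "eef_rot": TCP orientation; "wrist_force": force on the tool from outside, world axes, zero at the start; "moment": the same for the moment, N m; "finger_gap": finger opening in mm; "finger_force": force on a finger pad.
Only numpy, scipy, OpenCV 4.12 (cv2) and the standard library are available. Lean on these libraries where they do the work, as an engineer would, in place of code of your own. Each camera call takes 0.05 s, during which the arm holds its last target. There are 200 camera calls.

### The job

Take the stirring rod from its leaning rack and, starting at the pan's red handle and with the black knob kept down among the beads, stir at least two full clockwise turns (seen from above) round the pan, reaching well in under the guard. Go on stirring until the colours are blended, so that the handle half, the far half, the left half and the right half of the pan each hold at least one orange and one blue bead; keep all beads in the pan and never touch them with the gripper. Then lay the rod back in its rack as you found it, without striking the guard or disturbing the can, discs, hammer and brush.

Things in the scene. Friction and masses are not known exactly. Their poses are not given: they have to be found in the camera images.
- pan: Round open aluminium pan fixed to the bench: flat floor 6 mm above the bench, inner radius 84 mm at the floor, 87 mm at the rim; rim 40 mm high, outer radius 91 mm. Origin: centre of its underside. -x points to its red handle (a tab reaching 135 mm from the centre, top 40 mm high), +x to the far half under the guard, +y to the left of someone standing at the handle.
- guard: Yellow comb guard fixed over the far half of the pan, same origin and axes as the pan: 6 mm bars along x, 25 mm apart (19 mm gaps), and a front cross bar; centres 135 mm above the bench, from x = 0 to the back rail at x = +108 mm, y from -80 to +80 mm. Two 12 mm posts at x = 108, y = +-60 mm.
- guard_edge (a point): Middle of the front bar of the guard, 135 mm straight above the pan's centre.
- orange1: Orange bead 1 of 4, origin at its centre: a chunky six-sided ceramic deburring bead, 23 mm across corners, 18 mm high, 20 g, loose in the pan.
- orange2: Orange bead 2 of 4, origin at its centre: a chunky six-sided ceramic deburring bead, 23 mm across corners, 18 mm high, 20 g, loose in the pan.
- orange3: Orange bead 3 of 4, origin at its centre: a chunky six-sided ceramic deburring bead, 23 mm across corners, 18 mm high, 20 g, loose in the pan.
- orange4: Orange bead 4 of 4, origin at its centre: a chunky six-sided ceramic deburring bead, 23 mm across corners, 18 mm high, 20 g, loose in the pan.
- blue1: Blue bead 1 of 4, origin at its centre: a chunky six-sided ceramic deburring bead, 23 mm across corners, 18 mm high, 20 g, loose in the pan.
- blue2: Blue bead 2 of 4, origin at its centre: a chunky six-sided ceramic deburring bead, 23 mm across corners, 18 mm high, 20 g, loose in the pan.
- blue3: Blue bead 3 of 4, origin at its centre: a chunky six-sided ceramic deburring bead, 23 mm across corners, 18 mm high, 20 g, loose in the pan.
- blue4: Blue bead 4 of 4, origin at its centre: a chunky six-sided ceramic deburring bead, 23 mm across corners, 18 mm high, 20 g, loose in the pan.
- rod: Stirring rod, 230 mm long, 120 g: black nylon knob (18 mm diameter, 20 mm long), 12 mm steel shaft, pale wooden grip of 18 x 18 mm square section from 110 to 230 mm. Origin: middle of the knob's end face; +z along the rod to the grip; grip faces square to x and y. Starts lying in the rack, knob down, leaning 40 degrees from vertical.
- rod_tip (a point): Middle of the end face of the black knob.
- rod_grip (a point): On the rod's axis, 185 mm from the knob's end: free of the rack, good place to grip.
- rod_end (a point): Middle of the end face of the wooden grip, 230 mm from the knob's end.
- rack: Blue rod rack fixed to the bench: an open channel leaning 40 degrees from vertical towards its own -x, 34 mm wide inside, 140 mm long, walls 4 mm thick rising 19 mm above the channel floor; foot plate 150 x 80 mm (x -90 to +60 mm). The rod lies in it, laid in from its open upper (+x) side, knob on the foot stop. Origin: on the bench, in the middle of the width.
- rack_seat (a point): Where the middle of the knob's end face belongs when the rod lies in the rack: x +20 mm, 26 mm above the bench.
- rack_end (a point): Where the grip's end belongs when the rod lies in the rack, 230 mm up the channel's line from rack_seat.
- can: Bystander: closed can with blue label, 56 mm diameter, 170 mm high, standing; origin at its underside.
- discs: Bystander: stack of grinding flap discs, 100 mm diameter, 57 mm high, red and yellow on top; origin at its underside.
- hammer: Bystander: hammer with a wooden handle lying flat on the bench at the right, about 0.3 m long.
- brush: Bystander: brush lying flat on the bench at the left.
Mind the look-alikes: they are no part of the job. Of the things like the rod, leave any that is pink, purple or yellow; of the rest the larger one is meant.

How it is judged:
By the outcome, as a careful person would: the job done as asked, in the order asked, and still so for the second after the job is handed in, with the robot touching nothing.
It also fails if it takes over 72 s, if anything falls off the work surface, if the arm or the gripper's body presses on something with over 40 N, if the wrist force passes 120 N, or if a joint passes its speed limit or range.

## Working session

There is one attempt and no reset: what is moved stays moved. The work goes in short steps, Python scripts to look and compute and a tool call to move; the robot and the scene stay as the last step left them, time stands still between calls to the robot, and variables do not carry over. Pictures are saved under pics/ and viewed, at most 10 in all, crops included, and the job is handed in when it is done.

Besides the shell and the picture viewer there is one more tool, called after "Emit:" by a JSON object that holds its "op" and its "data". jog_arm: Moves the arm, as the interface text tells. Shift numbers are shares of 40 mm and turn numbers shares of 10 degrees, none past 1 either way. Its arguments: {"type":"object","properties":{"commands":{"type":"array"},"squeeze":{"type":"number"}},"required":["commands"]}

```bash
ls; mkdir -p pics; python3 - <<'E'
from cell import manip,cams,job
import cv2,numpy as np
print(manip.read_state(), manip.nose_length)
for n in("scene","top"):
    c=cams.camera(n); cv2.imwrite(f"pics/{n}0.png",c["image"][:,:,::-1]); print(n,c["fx"],c["fy"],c["cx"],c["cy"],np.round(c["world_to_cam"],4).tolist())
E
```

```text
pics
{'clock': 0.0, 'joints': array([ 1.22836829e+00,  3.00499934e-01,  1.52156673e+00, -6.24257725e-06,
        1.32070601e+00, -6.65978433e-02]), 'qd': array([-0.00070576,  0.00015238,  0.00051208,  0.00130737,  0.00036167,
        0.0002826 ]), 'effort': array([-2.26513730e-03, -5.31800616e+01, -3.52731764e+01,  7.07883853e-02,
        2.44493445e-02, -5.24157784e-06]), 'eef_pos': array([149.70932433, 528.97284663, 212.87658186]), 'eef_rot': array([-3.14041484e+00, -7.24957990e-05,  2.86576397e+00]), 'wrist_force': array([0.32505136, 0.01472179, 0.56702304]), 'moment': array([-0.00249933,  0.00484568,  0.06519146]), 'finger_force': 0.0, 'finger_gap': 94.04176177549822} 8.0
scene 431.5614734777015 431.5614734777015 323.37199175341505 196.89972379108104 [[0.7952, 0.6062, 0.0143, -374.1927], [0.4933, -0.6331, -0.5965, -138.7263], [-0.3525, 0.4814, -0.8025, 1487.4214], [0.0, 0.0, 0.0, 1.0]]
top 362.6872547140615 362.6872547140615 322.75702639223437 198.13858493348815 [[0.013, -0.9998, 0.0124, 3.8311], [-0.9878, -0.0148, -0.1553, 463.5508], [0.1555, -0.0102, -0.9878, 987.0823], [0.0, 0.0, 0.0, 1.0]]
```

View pics/scene0.png

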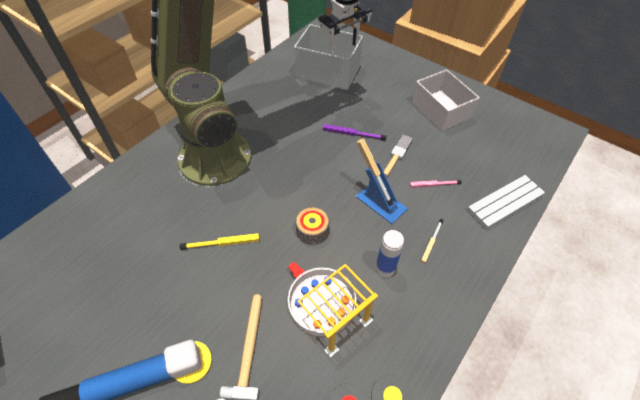

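View pics/top0.png

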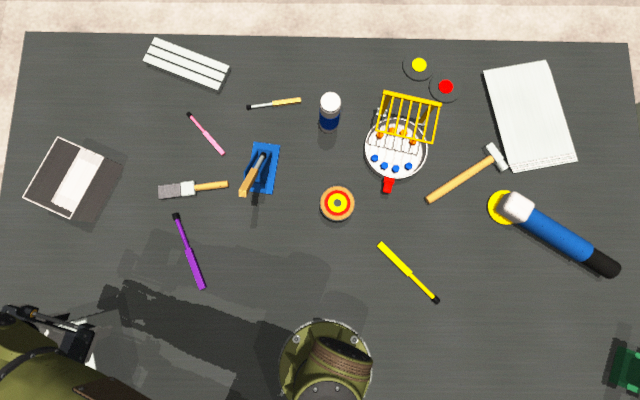

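The scene view shows the rod in its blue rack (grip end ~(362,142)), with pan at (322,300), guard at (340,300), can (390,253) and discs (313,225). In the top view the rod grip runs (243,194)–(265,155), the pan is at (395,148) with its handle at (388,185), and the guard is at (410,117).
Candidates for the rod in the top view:
- purple, (190,250): excluded by colour
- pink, (205,133): excluded by colour
- yellow, (408,270): excluded by colour
- small pale-grip rod, (274,103): too small
- rod in the rack, (253,175): larger and pale wood, so this is the one

```bash
cat > h.py <<'E'
from cell import manip,cams,job
import cv2,numpy as np
def ray(c,uv):
    W=np.array(c["world_to_cam"]);R=W[:3,:3];o=-R.T@W[:3,3]
    return o,R.T@np.array([(uv[0]-c["cx"])/c["fx"],(uv[1]-c["cy"])/c["fy"],1])
def onz(c,uv,z):
    o,d=ray(c,uv);return o+d*(z-o[2])/d[2]
def proj(c,p):
    q=np.array(c["world_to_cam"])@np.append(p,1);return np.array([c["fx"]*q[0]/q[2]+c["cx"],c["fy"]*q[1]/q[2]+c["cy"]])
def tri(c1,u1,c2,u2):
    o1,d1=ray(c1,u1);o2,d2=ray(c2,u2)
    s=np.linalg.lstsq(np.c_[d1,-d2],o2-o1,rcond=None)[0]
    a,b=o1+d1*s[0],o2+d2*s[1];return (a+b)/2,np.linalg.norm(a-b)
def blobs(c,lo,hi,box=None,amin=6):
    h=cv2.cvtColor(c["image"],cv2.COLOR_RGB2HSV);m=cv2.inRange(h,lo,hi)
    if box: k=np.zeros_like(m);x0,y0,x1,y1=box;k[y0:y1,x0:x1]=255;m&=k
    n,l,s,ct=cv2.connectedComponentsWithStats(m)
    return m,[(s[i,4],ct[i].round(1).tolist()) for i in range(1,n) if s[i,4]>=amin]
E
python3 - <<'E'
from h import *
T=cams.camera("top");S=cams.camera("scene")
np.set_printoptions(precision=1,suppress=True)
for nm,lo,hi in(("orange",(5,170,120),(18,255,255)),("blue",(100,140,60),(125,255,255)),("red",(0,180,100),(4,255,255))):
    m,b=blobs(T,lo,hi,(355,110,435,200),4);print(nm,[(a,u,onz(T,u,15 if nm!="red" else 40)[:2].round(1).tolist()) for a,u in b])
m,b=blobs(T,(100,120,40),(125,255,255),(235,135,290,205));print("rackblue",b)
ys,xs=np.nonzero(m);r=cv2.minAreaRect(np.c_[xs,ys].astype(np.float32));print([onz(T,u,5)[:2] for u in cv2.boxPoints(r)])
for n,c,b in(("t",T,(230,130,295,210)),("s",S,(345,130,420,230)),("tp",T,(350,80,450,205)),("sp",S,(270,245,390,365))):
    x0,y0,x1,y1=b;im=cv2.resize(c["image"][y0:y1,x0:x1,::-1],(400,int(400*(y1-y0)/(x1-x0))),interpolation=cv2.INTER_CUBIC);globals()["i"+n]=im
H=max(i.shape[0] for i in(it,is_:=globals()["is"]))
pad=lambda i,H:cv2.copyMakeBorder(i,0,H-i.shape[0],0,0,cv2.BORDER_CONSTANT)
cv2.imwrite("pics/rack.png",np.hstack([pad(it,H),pad(is_,H)]))
H=max(itp.shape[0],isp.shape[0]);cv2.imwrite("pics/pan.png",np.hstack([pad(itp,H),pad(isp,H)]))
E
```

```text
File "<stdin>", line 10
SyntaxError: assignment expression cannot be used in a comprehension iterable expression
```

```bash
python3 - <<'E'
from h import *
T=cams.camera("top");S=cams.camera("scene")
np.set_printoptions(precision=1,suppress=True)
for nm,lo,hi in(("orange",(5,170,120),(18,255,255)),("blue",(100,140,60),(125,255,255)),("red",(0,180,100),(4,255,255))):
    m,b=blobs(T,lo,hi,(355,110,435,200),4);print(nm,[(a,u,onz(T,u,15 if nm!="red" else 40)[:2].round(1).tolist()) for a,u in b])
m,b=blobs(T,(100,120,40),(125,255,255),(235,135,290,205));print("rackblue",b)
ys,xs=np.nonzero(m);r=cv2.minAreaRect(np.c_[xs,ys].astype(np.float32));print([onz(T,u,5)[:2] for u in cv2.boxPoints(r)])
def crop(c,b):
    x0,y0,x1,y1=b;i=cv2.resize(c["image"][y0:y1,x0:x1,::-1],(400,int(400*(y1-y0)/(x1-x0))),interpolation=cv2.INTER_CUBIC)
    return cv2.copyMakeBorder(i,0,540-i.shape[0],0,0,cv2.BORDER_CONSTANT)
cv2.imwrite("pics/rack.png",np.hstack([crop(T,(230,130,295,210)),crop(S,(345,130,420,230))]))
cv2.imwrite("pics/pan.png",np.hstack([crop(T,(350,80,450,205)),crop(S,(270,245,390,365))]))
E
```

```text
orange [(np.int32(13), [390.0, 129.6], [676.2, -187.3]), (np.int32(26), [379.1, 134.9], [659.3, -154.6]), (np.int32(24), [412.1, 141.8], [639.7, -252.3])]
blue [(np.int32(36), [374.1, 157.6], [589.6, -139.2]), (np.int32(37), [383.9, 165.3], [566.8, -167.7]), (np.int32(38), [408.1, 165.8], [566.4, -238.7]), (np.int32(37), [395.1, 168.4], [558.0, -200.4])]
red [(np.int32(144), [387.6, 184.3], [505.3, -172.9])]
rackblue [(np.int32(1155), [263.8, 166.7])]
[array([490.4, 249. ]), array([641.7, 231.6]), array([627.3, 138.5]), array([476.4, 158. ])]
```

View pics/rack.png

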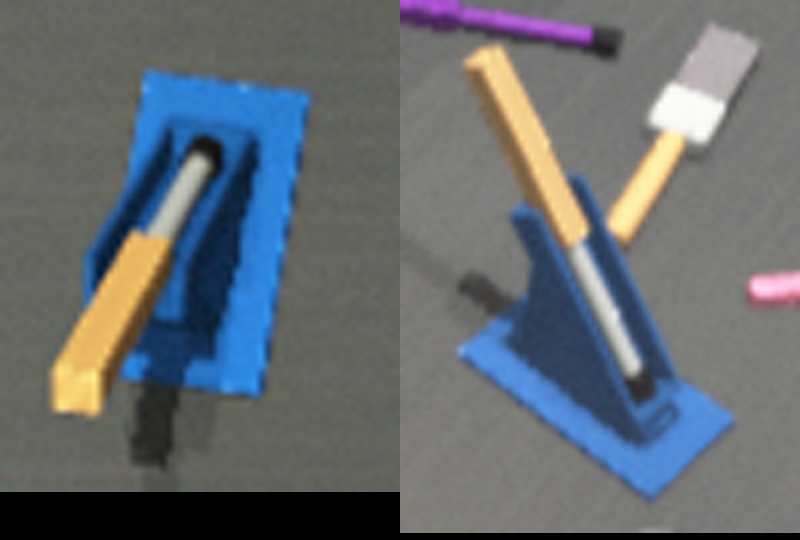

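View pics/pan.png

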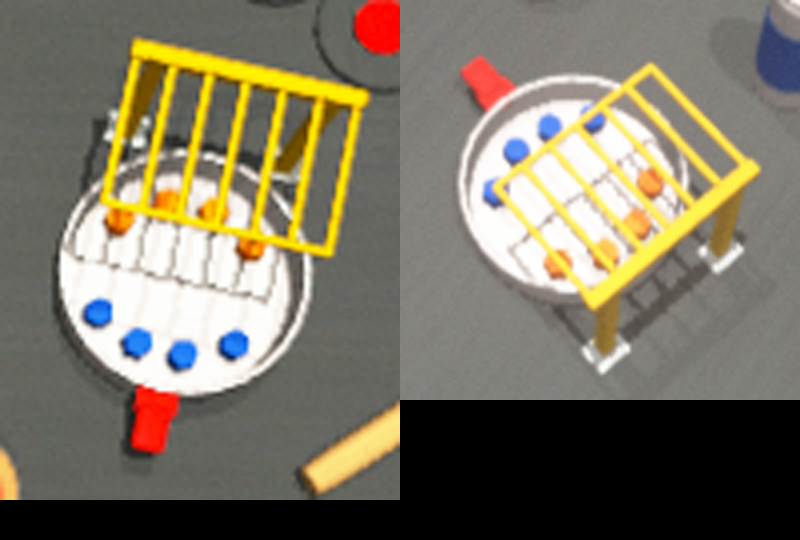

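The rack crop shows the target: pale square grip, steel shaft and black knob on the stop. The grip end face is at top px (242.6,193.5) and scene px (360.8,140.7). The pan crop shows the guard front bar at top px (376,131)–(432,143), the handle at (388,184), the blue beads on the handle side and the orange ones under the guard.

```bash
python3 - <<'E'
from h import *
T=cams.camera("top");S=cams.camera("scene")
np.set_printoptions(precision=1,suppress=True)
tc=lambda x,y:(230+x/6.154-.42,130+y/6.154-.42); sc=lambda x,y:(345+(x-400)/5.333-.4,130+y/5.333-.4)
tp=lambda x,y:(350+x/4-.38,80+y/4-.38); sp=lambda x,y:(270+(x-400)/3.333-.35,245+y/3.333-.35)
for n,a,b in(("end",tc(77,391),sc(484,57)),("knobvis",tc(206,150),sc(640,385)),("footA(+x,+y)",tc(145,70),sc(735,418)),("footB(+x,-y)",tc(310,92),sc(653,497)),("footC(-x,-y)",tc(262,395),sc(459,350)),
 ("gFL",tp(105,203),sp(651,67)),("gFR",tp(330,252),sp(497,188)),("gBL",tp(135,48),sp(755,167)),("gBR",tp(367,97),sp(597,300))):
    print(n,*tri(T,a,S,b))
for n,x,y,z in(("gFL",105,203,135),("gFR",330,252,135),("gBL",135,48,138),("gBR",367,97,138)): print(n,onz(T,tp(x,y),z))
# rim: outer ellipse extremes from both views
h=cv2.cvtColor(T["image"],cv2.COLOR_RGB2HSV)
for nm,p in(("pan L",(58,270)),("pan R",(313,270)),("bottom",(185,395)),("top",(185,150))): print(nm,onz(T,tp(*p),40))
for nm,p in(("pan L",(459,180)),("top",(565,75)),("bot",(590,306))): print("S",nm,onz(S,sp(*p),40))
E
```

```text
end [447.5 203.4 199.9] 1.684115838967919
knobvis [589.3 183.2  35. ] 0.7896172519335557
footA(+x,+y) [637.9 219.5   3.3] 0.4037271637972802
footB(+x,-y) [628.6 140.1   4.5] 1.8429204783425266
footC(-x,-y) [479.7 158.    5.1] 1.869798868783054
gFL [ 631.6 -125.5  133.4] 2.0330464058741877
gFR [ 600.4 -272.8  133.8] 2.0278874732684113
gBL [ 739.4 -146.2  135.5] 2.244116530756014
gBR [ 706.4 -297.4  141.1] 5.891658331104148
gFL [ 630.2 -125.9  135. ]
gFR [ 599.3 -273.1  135. ]
gBL [ 737.3 -146.5  138. ]
gBR [ 705.6 -300.4  138. ]
pan L [ 613.3 -106.8   40. ]
pan R [ 616.4 -291.    40. ]
bottom [ 522.8 -196.7   40. ]
top [ 705.6 -200.1   40. ]
S pan L [ 545.5 -256.2   40. ]
S top [ 555.4 -131.6   40. ]
S bot [ 688.2 -272.9   40. ]
```

Emit:
{"op": "jog_arm", "data": {"commands": [{"az":-0.9,"dz":-1,"gripper":0},{"dz":-0.4},{"dx":-0.9,"dy":-0.72},{"dx":-0.9,"dy":-0.72},{"dx":-0.9,"dy":-0.72},{"dx":-0.9,"dy":-0.72},{"dx":-0.9,"dy":-0.72},{"dx":-0.9,"dy":-0.72},{"dx":-0.9,"dy":-0.72},{"dx":-0.9,"dy":-0.72}]}}

```text
schema error: expected keys dx, dy, dz, ax, ay, az, gripper
```

Emit:
{"op": "jog_arm", "data": {"commands": [{"dx":0,"dy":0,"dz":-1,"ax":0,"ay":0,"az":-0.9,"gripper":0},{"dx":0,"dy":0,"dz":-0.4,"ax":0,"ay":0,"az":0,"gripper":0},{"dx":-0.9,"dy":-0.72,"dz":0,"ax":0,"ay":0,"az":0,"gripper":0},{"dx":-0.9,"dy":-0.72,"dz":0,"ax":0,"ay":0,"az":0,"gripper":0},{"dx":-0.9,"dy":-0.72,"dz":0,"ax":0,"ay":0,"az":0,"gripper":0},{"dx":-0.9,"dy":-0.72,"dz":0,"ax":0,"ay":0,"az":0,"gripper":0},{"dx":-0.9,"dy":-0.72,"dz":0,"ax":0,"ay":0,"az":0,"gripper":0},{"dx":-0.9,"dy":-0.72,"dz":0,"ax":0,"ay":0,"az":0,"gripper":0},{"dx":-0.9,"dy":-0.72,"dz":0,"ax":0,"ay":0,"az":0,"gripper":0},{"dx":-0.9,"dy":-0.72,"dz":0,"ax":0,"ay":0,"az":0,"gripper":0}]}}

```text
clock: 1.55
eef_pos: [409.3, 265.1, 269.1]
eef_rot: [-3.142, -0.0, 3.019]
wrist_force: [0.5, 0.8, 0.1]
finger_gap: 94.2
finger_force: 0.0
```

Emit:
{"op": "jog_arm", "data": {"commands": [{"dx":-0.92,"dy":-0.73,"dz":0,"ax":0,"ay":0,"az":-0.03,"gripper":0},{"dx":-0.92,"dy":-0.73,"dz":0,"ax":0,"ay":0,"az":0,"gripper":0},{"dx":0,"dy":0,"dz":0.4,"ax":0,"ay":0,"az":0,"gripper":0},{"dx":0,"dy":0,"dz":0,"ax":0,"ay":0,"az":0,"gripper":0}]}}

```text
clock: 2.05
eef_pos: [474.0, 199.8, 251.8]
eef_rot: [-3.14, -0.003, 3.026]
wrist_force: [0.5, 0.2, -0.1]
finger_gap: 93.7
finger_force: 0.0
```

```bash
python3 - <<'E'
from h import *
W=cams.camera("wrist");np.set_printoptions(precision=1,suppress=True)
cv2.imwrite("pics/w1.png",W["image"][:,:,::-1])
xh=np.array([np.cos(-.118),np.sin(-.118)]);o=np.array([573.7,187])
for s in(185,230,0):
    p=np.append(o+xh*(20-s*np.sin(np.radians(40))),26+s*np.cos(np.radians(40)));print(s,p,proj(W,p))
E
```

```text
185 [475.5 198.6 167.7] [321.5 208. ]
230 [446.7 202.1 202.2] [321.2 182.5]
0 [593.6 184.6  26. ] [322.3 262.6]
```

View pics/w1.png

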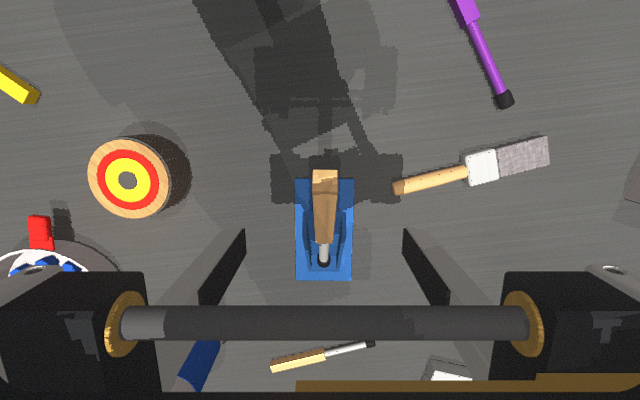

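The wrist view has the rod grip centred between the open fingers. The end face is at (325,179) against (321,183) predicted, and the knob is at (323,262), which matches. So I'll descend and grip.

Emit:
{"op": "jog_arm", "data": {"commands": [{"dx":-0.04,"dy":0.02,"dz":0.8,"ax":0,"ay":0,"az":0,"gripper":0},{"dx":0,"dy":0,"dz":0.8,"ax":0,"ay":0,"az":0,"gripper":0},{"dx":0,"dy":0,"dz":0.78,"ax":0,"ay":0,"az":0,"gripper":0},{"dx":0,"dy":0,"dz":0,"ax":0,"ay":0,"az":0,"gripper":0.8},{"dx":0,"dy":0,"dz":0,"ax":0,"ay":0,"az":0,"gripper":1},{"dx":0,"dy":0,"dz":0,"ax":0,"ay":0,"az":0,"gripper":1},{"dx":0,"dy":0,"dz":0,"ax":0,"ay":0,"az":0,"gripper":1},{"dx":0,"dy":0,"dz":0,"ax":0,"ay":0,"az":0,"gripper":1}], "squeeze": 55}}

```text
clock: 3.1
eef_pos: [476.6, 200.4, 158.6]
eef_rot: [3.141, 0.001, 3.028]
wrist_force: [0.5, -0.7, -0.6]
finger_gap: 47.5
finger_force: 0.0
```

Emit:
{"op": "jog_arm", "data": {"commands": [{"dx":0,"dy":0,"dz":0,"ax":0,"ay":0,"az":0,"gripper":1},{"dx":0,"dy":0,"dz":0,"ax":0,"ay":0,"az":0,"gripper":1},{"dx":0,"dy":0,"dz":0,"ax":0,"ay":0,"az":0,"gripper":1},{"dx":0,"dy":0,"dz":0,"ax":0,"ay":0,"az":0,"gripper":1},{"dx":0,"dy":0,"dz":0,"ax":0,"ay":0,"az":0,"gripper":1},{"dx":0,"dy":0,"dz":0,"ax":0,"ay":0,"az":0,"gripper":1}]}}

```text
clock: 3.85
eef_pos: [476.5, 200.3, 158.2]
eef_rot: [-3.141, -0.0, 3.028]
wrist_force: [-0.5, -0.6, 0.1]
finger_gap: 17.4
finger_force: 55.0
```

Emit:
{"op": "jog_arm", "data": {"commands": [{"dx":0,"dy":0,"dz":-0.2,"ax":0,"ay":0,"az":0,"gripper":1},{"dx":0,"dy":0,"dz":-0.5,"ax":0,"ay":0,"az":0,"gripper":1},{"dx":0,"dy":0,"dz":-0.8,"ax":0,"ay":0,"az":0,"gripper":1},{"dx":0,"dy":0,"dz":-0.8,"ax":0,"ay":0,"az":0,"gripper":1},{"dx":0,"dy":0,"dz":-0.8,"ax":0,"ay":0,"az":0,"gripper":1},{"dx":0,"dy":0,"dz":-0.6,"ax":0,"ay":0,"az":0,"gripper":1},{"dx":0,"dy":0,"dz":0,"ax":0,"ay":0,"az":0,"gripper":1}]}}

```text
clock: 4.72
eef_pos: [476.8, 200.6, 307.8]
eef_rot: [3.14, 0.003, 3.028]
wrist_force: [-0.3, -0.4, -1.5]
finger_gap: 17.9
finger_force: 55.0
```

```bash
python3 - <<'E'
from h import *
np.set_printoptions(precision=1,suppress=True)
st=manip.read_state();print(st["eef_pos"],st["eef_rot"],st["finger_gap"])
T=cams.camera("top");S=cams.camera("scene")
from scipy.spatial.transform import Rotation as R
q=R.from_euler("xyz",st["eef_rot"]).as_matrix();tip=st["eef_pos"]+q@np.array([-118,-2,132])
print("pred tip",tip,proj(T,tip),proj(S,tip))
C=[]
for c in(T,S):
    u=proj(c,tip).astype(int);x0,y0=u-45
    C.append(cv2.resize(c["image"][max(y0,0):y0+90,max(x0,0):x0+90,::-1],(400,400),interpolation=cv2.INTER_CUBIC));print(x0,y0)
cv2.imwrite("pics/lift.png",np.hstack(C))
E
```

```text
[476.8 200.6 307.8] [3.1 0.  3. ] 17.916916415198745
pred tip [594.2 185.4 176.2] [253.9 136.5] [398.4 172.9]
208 91
353 127
```

View pics/lift.png

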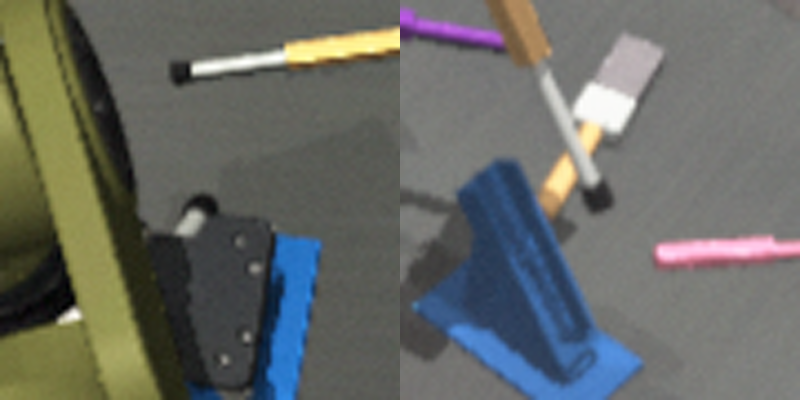

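The lift view shows the rod held firmly. The knob is at crop (204,207) in the top half and (200,205) in the scene half, within about 1 px of prediction. Next I carry it across to above the handle side.

Emit:
{"op": "jog_arm", "data": {"commands": [{"dx":0,"dy":-0.3,"dz":0,"ax":0,"ay":0,"az":0.56,"gripper":1},{"dx":-0.11,"dy":-1,"dz":0,"ax":0,"ay":0,"az":0,"gripper":1},{"dx":-0.11,"dy":-1,"dz":0,"ax":0,"ay":0,"az":0,"gripper":1},{"dx":-0.11,"dy":-1,"dz":0,"ax":0,"ay":0,"az":0,"gripper":1},{"dx":-0.11,"dy":-1,"dz":0,"ax":0,"ay":0,"az":0,"gripper":1},{"dx":-0.11,"dy":-1,"dz":0,"ax":0,"ay":0,"az":0,"gripper":1},{"dx":-0.11,"dy":-1,"dz":0,"ax":0,"ay":0,"az":0,"gripper":1},{"dx":-0.11,"dy":-1,"dz":0,"ax":0,"ay":0,"az":0,"gripper":1},{"dx":-0.11,"dy":-1,"dz":0,"ax":0,"ay":0,"az":0,"gripper":1},{"dx":-0.11,"dy":-0.7,"dz":0,"ax":0,"ay":0,"az":0,"gripper":1}]}}

```text
clock: 6.08
eef_pos: [440.2, -161.5, 304.9]
eef_rot: [3.141, -0.002, 2.929]
wrist_force: [0.8, 0.3, -0.7]
finger_gap: 17.5
finger_force: 55.0
```

```bash
cat >> h.py <<'E'
from scipy.spatial.transform import Rotation as R
np.set_printoptions(precision=1,suppress=True)
PC=np.array([615,-199.]);PY=-0.212
def topan(p):
    d=np.asarray(p)[:2]-PC;return np.array([d[0]*np.cos(PY)+d[1]*np.sin(PY),-d[0]*np.sin(PY)+d[1]*np.cos(PY)])
def tipp():
    s=manip.read_state();t=s["eef_pos"]+R.from_euler("xyz",s["eef_rot"]).as_matrix()@np.array([-118,-2,132]);return topan(t),t
def beads():
    T=cams.camera("top");S=cams.camera("scene")
    for nm,lo,hi in(("orange",(5,170,120),(18,255,255)),("blue",(100,140,60),(125,255,255))):
        for k,c,b in(("T",T,(362,110,432,185)),("S",S,(286,265,362,335))):
            print(nm,k,[(int(a),topan(onz(c,u,16)).round().tolist()) for a,u in blobs(c,lo,hi,b,5)[1]])
E
python3 - <<'E'
from h import *
print(tipp());beads()
E
```

```text
(array([-61.1,  -2.1]), array([ 554.9, -188.2,  172.7]))
orange T [(13, [57.0, 24.0]), (24, [34.0, 52.0])]
orange S [(38, [37.0, 52.0]), (21, [57.0, 22.0]), (15, [40.0, -53.0])]
blue T [(33, [-38.0, 54.0]), (37, [-56.0, -13.0])]
blue S [(27, [-55.0, 21.0]), (7, [-32.0, 54.0]), (30, [-56.0, -13.0]), (7, [-41.0, -53.0])]
```

Emit:
{"op": "jog_arm", "data": {"commands": [{"dx":0,"dy":0,"dz":0.86,"ax":0,"ay":0,"az":0,"gripper":1},{"dx":0,"dy":0.03,"dz":0.86,"ax":0,"ay":0,"az":0,"gripper":1},{"dx":0,"dy":0.03,"dz":0.85,"ax":0,"ay":0,"az":0,"gripper":1},{"dx":-0.51,"dy":0.03,"dz":0.37,"ax":0,"ay":0,"az":0,"gripper":1},{"dx":-0.51,"dy":0.03,"dz":0.37,"ax":0,"ay":0,"az":0,"gripper":1},{"dx":0,"dy":0,"dz":0.35,"ax":0,"ay":0,"az":0,"gripper":1},{"dx":0,"dy":0,"dz":0.25,"ax":0,"ay":0,"az":0,"gripper":1},{"dx":0,"dy":0,"dz":0,"ax":0,"ay":0,"az":0,"gripper":1}]}}

```text
clock: 7.18
eef_pos: [481.0, -163.6, 149.3]
eef_rot: [3.141, -0.001, 2.93]
wrist_force: [-0.0, -0.4, -0.3]
finger_gap: 17.6
finger_force: 55.0
```

```bash
python3 - <<'E'
from h import *
print(tipp());beads()
E
```

```text
(array([-20.6,   4.5]), array([ 595.8, -190.2,   17.1]))
orange T [(13, [57.0, 24.0]), (28, [33.0, 52.0])]
orange S [(39, [37.0, 52.0]), (17, [58.0, 22.0]), (14, [41.0, -53.0])]
blue T [(23, [-55.0, 24.0])]
blue S [(12, [-54.0, 25.0]), (6, [-32.0, 53.0]), (30, [-56.0, -13.0]), (9, [-39.0, -54.0])]
```

Emit:
{"op": "jog_arm", "data": {"commands": [{"dx":0.3,"dy":0,"dz":0.06,"ax":0,"ay":0,"az":0,"gripper":1},{"dx":0.3,"dy":0,"dz":0,"ax":0,"ay":0,"az":0,"gripper":1},{"dx":-0.1,"dy":0.4,"dz":0,"ax":0,"ay":0,"az":0,"gripper":1},{"dx":-0.2,"dy":0.35,"dz":0,"ax":0,"ay":0,"az":0,"gripper":1},{"dx":-0.26,"dy":0.29,"dz":0,"ax":0,"ay":0,"az":0,"gripper":1},{"dx":-0.31,"dy":0.19,"dz":0,"ax":0,"ay":0,"az":0,"gripper":1},{"dx":-0.31,"dy":0.06,"dz":0,"ax":0,"ay":0,"az":0,"gripper":1}]}}

```text
clock: 8.15
eef_pos: [516.4, -118.0, 147.4]
eef_rot: [3.141, -0.0, 2.931]
wrist_force: [0.1, -0.0, -2.3]
finger_gap: 17.8
finger_force: 55.0
```

```bash
python3 - <<'E'
from h import *
print(tipp());beads()
E
```

```text
(array([ 4.5, 56.6]), array([ 631.4, -144.6,   15.3]))
orange T []
orange S [(40, [37.0, 51.0]), (23, [57.0, 22.0]), (14, [41.0, -53.0])]
blue T []
blue S [(29, [-56.0, 48.0]), (15, [-19.0, 77.0]), (31, [-57.0, -15.0]), (10, [-39.0, -54.0])]
```

Emit:
{"op": "jog_arm", "data": {"commands": [{"dx":-0.41,"dy":-0.07,"dz":0,"ax":0,"ay":0,"az":0,"gripper":1},{"dx":-0.37,"dy":-0.2,"dz":0,"ax":0,"ay":0,"az":0,"gripper":1},{"dx":-0.29,"dy":-0.31,"dz":0,"ax":0,"ay":0,"az":0,"gripper":1},{"dx":-0.19,"dy":-0.39,"dz":0,"ax":0,"ay":0,"az":0,"gripper":1},{"dx":-0.06,"dy":-0.43,"dz":0,"ax":0,"ay":0,"az":0,"gripper":1},{"dx":0.06,"dy":-0.43,"dz":0,"ax":0,"ay":0,"az":0,"gripper":1},{"dx":0.19,"dy":-0.39,"dz":0,"ax":0,"ay":0,"az":0,"gripper":1},{"dx":0.29,"dy":-0.31,"dz":0,"ax":0,"ay":0,"az":0,"gripper":1},{"dx":0.37,"dy":-0.2,"dz":0,"ax":0,"ay":0,"az":0,"gripper":1},{"dx":0.41,"dy":-0.07,"dz":0,"ax":0,"ay":0,"az":0,"gripper":1}]}}

```text
clock: 9.5
eef_pos: [490.6, -227.9, 147.6]
eef_rot: [3.141, 0.0, 2.93]
wrist_force: [-0.3, 1.1, -0.3]
finger_gap: 17.5
finger_force: 55.0
```

```bash
python3 - <<'E'
from h import *
print(tipp());beads()
E
```

```text
(array([  2.5, -56.2]), array([ 605.6, -254.5,   15.6]))
orange T [(10, [60.0, 45.0]), (29, [73.0, -7.0]), (7, [62.0, 31.0]), (13, [57.0, -57.0]), (19, [13.0, -69.0])]
orange S [(8, [62.0, 31.0]), (29, [14.0, -70.0]), (6, [68.0, -7.0]), (8, [49.0, -53.0])]
blue T [(33, [-19.0, 71.0]), (31, [-53.0, 47.0]), (29, [-39.0, -51.0])]
blue S [(29, [-56.0, 49.0]), (17, [-20.0, 76.0]), (32, [-57.0, -16.0])]
```

Emit:
{"op": "jog_arm", "data": {"commands": [{"dx":-0.36,"dy":0,"dz":-0.29,"ax":0,"ay":0.6,"az":0,"gripper":1},{"dx":0.41,"dy":0.07,"dz":0.04,"ax":0,"ay":0,"az":0,"gripper":1},{"dx":0.37,"dy":0.2,"dz":0.04,"ax":0,"ay":0,"az":0,"gripper":1},{"dx":0.29,"dy":0.31,"dz":0.03,"ax":0,"ay":0,"az":0,"gripper":1},{"dx":0.19,"dy":0.39,"dz":0.02,"ax":0,"ay":0,"az":0,"gripper":1},{"dx":0.06,"dy":0.43,"dz":0.01,"ax":0,"ay":0,"az":0,"gripper":1}]}}

```text
clock: 10.35
eef_pos: [465.6, -164.1, 159.1]
eef_rot: [-3.141, -0.105, 2.93]
wrist_force: [1.2, -0.8, -2.4]
finger_gap: 17.9
finger_force: 55.0
```

```bash
python3 - <<'E'
from h import *
print(tipp());beads()
E
```

```text
(array([-49.9,   0.7]), array([ 566.3, -187.9,   15.4]))
orange T [(9, [60.0, 45.0]), (8, [61.0, 31.0])]
orange S [(8, [62.0, 31.0]), (25, [15.0, -69.0]), (7, [68.0, -6.0])]
blue T [(29, [-19.0, 72.0]), (10, [-70.0, 19.0])]
blue S [(27, [-55.0, 48.0]), (15, [-71.0, 21.0]), (17, [-20.0, 76.0]), (33, [-64.0, -31.0])]
```

Emit:
{"op": "jog_arm", "data": {"commands": [{"dx":0,"dy":0.45,"dz":0,"ax":0,"ay":0,"az":0,"gripper":1},{"dx":-0.12,"dy":0.4,"dz":-0.01,"ax":0,"ay":0,"az":0,"gripper":1},{"dx":-0.18,"dy":0.35,"dz":-0.02,"ax":0,"ay":0,"az":0,"gripper":1},{"dx":-0.22,"dy":0.25,"dz":-0.02,"ax":0,"ay":0,"az":0,"gripper":1},{"dx":-0.35,"dy":0.15,"dz":-0.04,"ax":0,"ay":0,"az":0,"gripper":1},{"dx":-0.42,"dy":0.05,"dz":-0.04,"ax":0,"ay":0,"az":0,"gripper":1}]}}

```text
clock: 11.2
eef_pos: [530.7, -110.3, 158.4]
eef_rot: [3.141, -0.106, 2.931]
wrist_force: [0.1, 0.6, -1.0]
finger_gap: 17.3
finger_force: 54.9
```

```bash
python3 - <<'E'
from h import *
print(tipp());beads()
E
```

```text
(array([ 2.3, 67.1]), array([ 631.3, -133.9,   14.6]))
orange T []
orange S [(7, [63.0, 44.0]), (10, [64.0, 31.0]), (20, [16.0, -69.0]), (8, [68.0, -5.0])]
blue T []
blue S [(34, [-64.0, -31.0])]
```

Emit:
{"op": "jog_arm", "data": {"commands": [{"dx":-0.4,"dy":-0.08,"dz":-0.05,"ax":0,"ay":0,"az":0,"gripper":1},{"dx":-0.37,"dy":-0.18,"dz":-0.04,"ax":0,"ay":0,"az":0,"gripper":1},{"dx":-0.22,"dy":-0.33,"dz":-0.03,"ax":0,"ay":0,"az":0,"gripper":1},{"dx":-0.15,"dy":-0.4,"dz":-0.02,"ax":0,"ay":0,"az":0,"gripper":1},{"dx":-0.05,"dy":-0.45,"dz":0,"ax":0,"ay":0,"az":0,"gripper":1},{"dx":0.05,"dy":-0.45,"dz":0,"ax":0,"ay":0,"az":0,"gripper":1},{"dx":0.1,"dy":-0.4,"dz":0.01,"ax":0,"ay":0,"az":0,"gripper":1}]}}

```text
clock: 12.18
eef_pos: [551.3, -211.0, 159.6]
eef_rot: [3.142, -0.105, 2.93]
wrist_force: [0.3, 0.3, -1.8]
finger_gap: 17.3
finger_force: 54.9
```

```bash
python3 - <<'E'
from h import *
print(tipp());beads()
E
```

```text
(array([ 43.8, -27.1]), array([ 652.1, -234.7,   16. ]))
orange T [(6, [68.0, -12.0])]
orange S [(10, [68.0, 19.0]), (28, [16.0, -70.0]), (14, [68.0, -6.0]), (8, [49.0, -53.0])]
blue T [(39, [-12.0, 71.0]), (38, [-37.0, 59.0]), (34, [-65.0, 27.0])]
blue S [(29, [-67.0, 28.0]), (15, [-14.0, 77.0])]
```

```bash
python3 - <<'E'
from h import *
T=cams.camera("top");S=cams.camera("scene")
_,t=tipp();print(proj(T,t),proj(S,t))
crop=lambda c,b:cv2.resize(c["image"][b[1]:b[1]+80,b[0]:b[0]+80,::-1],(400,400),interpolation=cv2.INTER_CUBIC)
cv2.imwrite("pics/stir.png",np.hstack([crop(T,(357,110)),crop(S,(283,262))]))
E
```

```text
[405.7 137.3] [324.7 319.5]
```

View pics/stir.png

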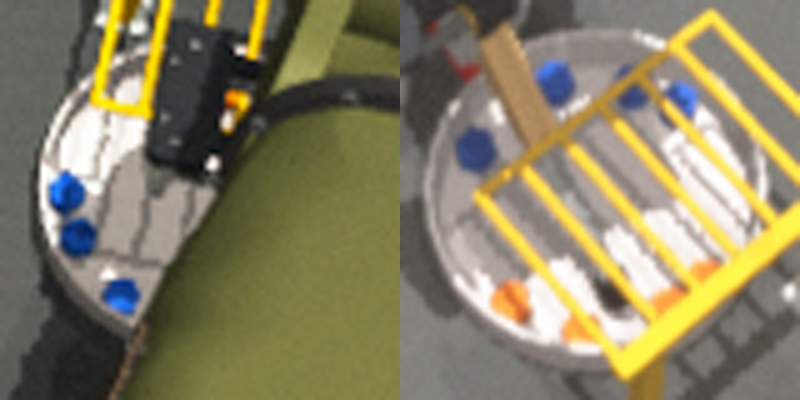

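The stir crop has the knob at scene px (325,321), as predicted. Three blue beads sit along the left wall, one blue is on the handle-right side, and the oranges are along the far wall. Next I push the two right-hand oranges round towards the handle half.

Emit:
{"op": "jog_arm", "data": {"commands": [{"dx":-0.4,"dy":-0.08,"dz":-0.02,"ax":0,"ay":0,"az":0,"gripper":1},{"dx":0.25,"dy":-0.37,"dz":0.03,"ax":0,"ay":0,"az":0,"gripper":1},{"dx":0.34,"dy":-0.28,"dz":0.04,"ax":0,"ay":0,"az":0,"gripper":1},{"dx":0.39,"dy":-0.2,"dz":0.04,"ax":0,"ay":0,"az":0,"gripper":1},{"dx":0.44,"dy":-0.07,"dz":0.05,"ax":0,"ay":0,"az":0,"gripper":1},{"dx":0.39,"dy":0.03,"dz":0.04,"ax":0,"ay":0,"az":0,"gripper":1},{"dx":0.32,"dy":0.15,"dz":0.03,"ax":0,"ay":0,"az":0,"gripper":1}]}}

```text
clock: 13.25
eef_pos: [476.1, -227.0, 158.8]
eef_rot: [3.142, -0.104, 2.93]
wrist_force: [1.1, -0.6, -0.9]
finger_gap: 17.5
finger_force: 55.0
```

```bash
python3 - <<'E'
from h import *
print(tipp(),manip.read_state()["wrist_force"]);beads()
E
```

```text
(array([-26.2, -58.6]), array([ 577. , -250.7,   15.3])) [ 1.1 -0.6 -0.9]
orange T [(22, [73.0, 18.0]), (33, [72.0, -7.0]), (16, [-44.0, -58.0])]
orange S [(5, [-54.0, -60.0]), (27, [-33.0, -66.0]), (6, [69.0, 21.0]), (12, [68.0, -5.0])]
blue T [(39, [-12.0, 71.0]), (36, [-37.0, 59.0]), (32, [-66.0, 27.0])]
blue S [(34, [-67.0, 28.0]), (16, [-13.0, 76.0]), (5, [-32.0, 56.0])]
```

Emit:
{"op": "jog_arm", "data": {"commands": [{"dx":0.1,"dy":0.4,"dz":0.01,"ax":0,"ay":0,"az":0,"gripper":1},{"dx":0.2,"dy":0.43,"dz":0.02,"ax":0,"ay":0,"az":0,"gripper":1},{"dx":0.15,"dy":0.45,"dz":0.02,"ax":0,"ay":0,"az":0,"gripper":1},{"dx":0.03,"dy":0.4,"dz":0,"ax":0,"ay":0,"az":0,"gripper":1},{"dx":-0.42,"dy":0,"dz":-0.34,"ax":0,"ay":0.7,"az":0,"gripper":1},{"dx":-0.42,"dy":0,"dz":-0.34,"ax":0,"ay":0.7,"az":0,"gripper":1},{"dx":0,"dy":0,"dz":0,"ax":0,"ay":0,"az":0,"gripper":1}]}}

```text
clock: 14.22
eef_pos: [510.4, -164.7, 178.5]
eef_rot: [-3.142, -0.351, 2.931]
wrist_force: [0.0, 0.7, -1.3]
finger_gap: 17.5
finger_force: 55.0
```

```bash
python3 - <<'E'
from h import *
print(tipp());beads()
E
```

```text
(array([-44.1,   9.6]), array([ 573.9, -180.3,   14. ]))
orange T []
orange S [(83, [-43.0, -57.0]), (9, [68.0, 19.0]), (18, [68.0, -5.0])]
blue T [(9, [-16.0, 77.0]), (22, [-37.0, 62.0])]
blue S [(27, [-65.0, -31.0])]
```

Emit:
{"op": "jog_arm", "data": {"commands": [{"dx":-0.07,"dy":0.3,"dz":-0.03,"ax":0,"ay":0,"az":0,"gripper":1},{"dx":0,"dy":0.3,"dz":0,"ax":0,"ay":0,"az":0,"gripper":1},{"dx":0.23,"dy":0.22,"dz":0.08,"ax":0,"ay":0,"az":0,"gripper":1},{"dx":-0.31,"dy":0.27,"dz":-0.11,"ax":0,"ay":0,"az":0,"gripper":1},{"dx":-0.35,"dy":0.2,"dz":-0.13,"ax":0,"ay":0,"az":0,"gripper":1},{"dx":-0.4,"dy":0.1,"dz":-0.145,"ax":0,"ay":0,"az":0,"gripper":1},{"dx":-0.21,"dy":0,"dz":-0.08,"ax":0,"ay":0,"az":0,"gripper":1}]}}

```text
clock: 15.2
eef_pos: [566.6, -120.4, 181.6]
eef_rot: [-3.141, -0.35, 2.93]
wrist_force: [-6.7, 0.8, 15.1]
finger_gap: 17.5
finger_force: 55.0
```

```bash
python3 - <<'E'
from h import *
print(tipp());beads()
E
```

```text
(array([ 1.8, 64.6]), array([ 630.4, -136.2,   17.2]))
orange T []
orange S [(38, [-40.0, -61.0]), (9, [68.0, 19.0]), (15, [68.0, -6.0])]
blue T []
blue S [(32, [-66.0, 28.0]), (35, [-65.0, -31.0])]
```

Emit:
{"op": "jog_arm", "data": {"commands": [{"dx":-0.19,"dy":-0.35,"dz":-0.07,"ax":0,"ay":0,"az":0,"gripper":1},{"dx":0.38,"dy":0,"dz":0.38,"ax":0,"ay":-0.7,"az":0,"gripper":1},{"dx":0.38,"dy":0,"dz":0.38,"ax":0,"ay":-0.7,"az":0,"gripper":1},{"dx":0,"dy":0,"dz":0,"ax":0,"ay":0,"az":0,"gripper":1}]}}

```text
clock: 15.8
eef_pos: [532.2, -127.2, 159.3]
eef_rot: [3.141, -0.106, 2.93]
wrist_force: [0.7, -0.7, -0.8]
finger_gap: 17.6
finger_force: 55.0
```

```bash
python3 - <<'E'
from h import *
print(tipp());beads()
T=cams.camera("top");S=cams.camera("scene")
_,t=tipp();print(proj(T,t),proj(S,t))
crop=lambda c,b:cv2.resize(c["image"][b[1]:b[1]+80,b[0]:b[0]+80,::-1],(400,400),interpolation=cv2.INTER_CUBIC)
cv2.imwrite("pics/stir2.png",np.hstack([crop(T,(357,110)),crop(S,(283,262))]))
E
```

```text
(array([ 7.4, 51. ]), array([ 632.9, -150.7,   15.6]))
orange T []
orange S [(39, [-40.0, -61.0]), (9, [68.0, 19.0]), (15, [68.0, -5.0])]
blue T []
blue S [(9, [-67.0, 29.0]), (15, [-7.0, 77.0]), (35, [-65.0, -31.0])]
[378.4 142. ] [338.1 292.9]
```

View pics/stir2.png

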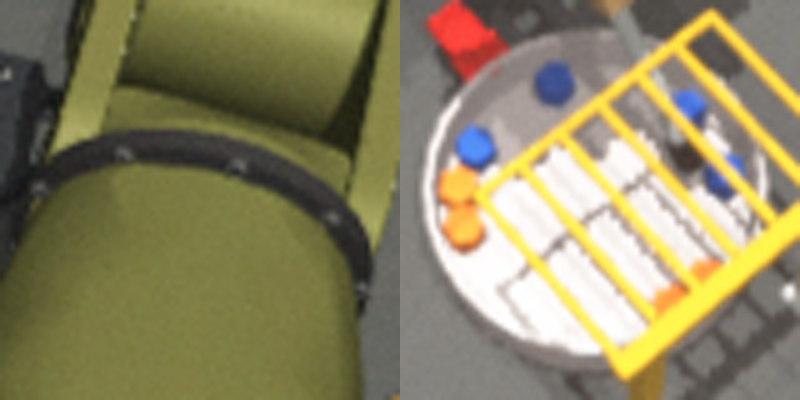

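The stir2 crop shows the two colours mixed. Blue beads are at the far left (725,175), left (690,105), handle left (555,80) and handle right (475,148). Orange beads are on the right side (460,185) and (463,228), and under the guard (670,300) and (705,272). I'll finish the third turn at a smaller radius for margin.

Emit:
{"op": "jog_arm", "data": {"commands": [{"dx":-0.46,"dy":-0.22,"dz":-0.05,"ax":0,"ay":0,"az":0,"gripper":1},{"dx":-0.35,"dy":-0.4,"dz":-0.04,"ax":0,"ay":0,"az":0,"gripper":1},{"dx":-0.17,"dy":-0.45,"dz":-0.02,"ax":0,"ay":0,"az":0,"gripper":1},{"dx":0.02,"dy":-0.45,"dz":0,"ax":0,"ay":0,"az":0,"gripper":1},{"dx":0.15,"dy":-0.4,"dz":0.02,"ax":0,"ay":0,"az":0,"gripper":1},{"dx":0.3,"dy":-0.3,"dz":0.03,"ax":0,"ay":0,"az":0,"gripper":1},{"dx":0.4,"dy":-0.17,"dz":0.04,"ax":0,"ay":0,"az":0,"gripper":1},{"dx":0.42,"dy":0,"dz":0.04,"ax":0,"ay":0,"az":0,"gripper":1},{"dx":0.37,"dy":0.12,"dz":0.04,"ax":0,"ay":0,"az":0,"gripper":1},{"dx":0.3,"dy":0.3,"dz":0.03,"ax":0,"ay":0,"az":0,"gripper":1}]}}

```text
clock: 17.25
eef_pos: [478.6, -197.1, 160.5]
eef_rot: [-3.141, -0.104, 2.93]
wrist_force: [0.5, 0.4, -1.3]
finger_gap: 17.7
finger_force: 55.0
```

Emit:
{"op": "jog_arm", "data": {"commands": [{"dx":0.2,"dy":0.4,"dz":0.02,"ax":0,"ay":0,"az":0,"gripper":1},{"dx":0.07,"dy":0.42,"dz":0.01,"ax":0,"ay":0,"az":0,"gripper":1},{"dx":0,"dy":0,"dz":0,"ax":0,"ay":0,"az":0,"gripper":1}]}}

```text
clock: 17.62
eef_pos: [476.6, -161.7, 160.3]
eef_rot: [-3.142, -0.104, 2.932]
wrist_force: [-0.5, 0.2, -0.9]
finger_gap: 17.4
finger_force: 55.0
```

```bash
python3 - <<'E'
from h import *
print(tipp());beads()
S=cams.camera("scene");print(topan(onz(S,(348,297),16)))
E
```

```text
(array([-39.6,   5.6]), array([ 577.5, -185.2,   16.7]))
orange T [(14, [72.0, 15.0])]
orange S [(66, [-42.0, -59.0]), (5, [69.0, 3.0])]
blue T [(14, [37.0, 59.0]), (26, [-4.0, 74.0]), (17, [-63.0, 29.0])]
blue S [(19, [-65.0, 30.0]), (15, [-7.0, 77.0]), (35, [-65.0, -30.0]), (13, [44.0, 54.0])]
[37.3 63.3]
```

Emit:
{"op": "jog_arm", "data": {"commands": [{"dx":0.03,"dy":0,"dz":-0.3,"ax":0,"ay":0,"az":0,"gripper":1},{"dx":0.07,"dy":0,"dz":-0.7,"ax":0,"ay":0,"az":0,"gripper":1},{"dx":0.09,"dy":0,"dz":-0.9,"ax":0,"ay":0,"az":0,"gripper":1},{"dx":0.09,"dy":0,"dz":-0.9,"ax":0,"ay":0,"az":0,"gripper":1},{"dx":0.09,"dy":0,"dz":-0.9,"ax":0,"ay":0,"az":0,"gripper":1},{"dx":0.04,"dy":0,"dz":-0.4,"ax":0,"ay":0,"az":0,"gripper":1},{"dx":0.33,"dy":0,"dz":0.33,"ax":0,"ay":-0.6,"az":0,"gripper":1},{"dx":0,"dy":0.6,"dz":0,"ax":0,"ay":0,"az":0,"gripper":1},{"dx":0,"dy":1,"dz":0,"ax":0,"ay":0,"az":0,"gripper":1},{"dx":0,"dy":1,"dz":0,"ax":0,"ay":0,"az":0,"gripper":1}]}}

```text
clock: 19.02
eef_pos: [484.6, -57.4, 312.8]
eef_rot: [-3.142, -0.001, 2.929]
wrist_force: [-0.1, -0.1, -1.6]
finger_gap: 17.6
finger_force: 55.0
```

```bash
python3 - <<'E'
from h import *
print(tipp());beads();T=cams.camera("top")
_,b=blobs(T,(0,0,200),(180,60,255),(310,85,350,120),10);print("can top",[(int(a),onz(T,u,170)) for a,u in b])
E
```

```text
(array([-39.4, 109. ]), array([599.5, -84.1, 180.7]))
orange T []
orange S [(38, [-40.0, -61.0]), (5, [69.0, 3.0])]
blue T [(12, [-64.0, 25.0])]
blue S [(31, [-68.0, 29.0]), (14, [-8.0, 76.0]), (33, [-65.0, -30.0]), (8, [44.0, 54.0])]
can top [(246, array([695. ,   0.3, 170. ]))]
```

Emit:
{"op": "jog_arm", "data": {"commands": [{"dx":0,"dy":0.3,"dz":0,"ax":0,"ay":0,"az":-0.57,"gripper":1},{"dx":0.12,"dy":0.8,"dz":0,"ax":0,"ay":0,"az":0,"gripper":1},{"dx":0.12,"dy":0.8,"dz":0,"ax":0,"ay":0,"az":0,"gripper":1},{"dx":0.12,"dy":0.8,"dz":0,"ax":0,"ay":0,"az":0,"gripper":1},{"dx":0.12,"dy":0.8,"dz":0,"ax":0,"ay":0,"az":0,"gripper":1},{"dx":0.12,"dy":0.8,"dz":0,"ax":0,"ay":0,"az":0,"gripper":1},{"dx":0.12,"dy":0.8,"dz":0,"ax":0,"ay":0,"az":0,"gripper":1},{"dx":0.12,"dy":0.8,"dz":0,"ax":0,"ay":0,"az":0,"gripper":1},{"dx":0.1,"dy":0.45,"dz":0,"ax":0,"ay":0,"az":0,"gripper":1},{"dx":0,"dy":0,"dz":0,"ax":0,"ay":0,"az":0,"gripper":1}]}}

```text
clock: 20.42
eef_pos: [476.9, 198.2, 312.9]
eef_rot: [-3.141, -0.001, 3.031]
wrist_force: [1.1, 0.2, -1.6]
finger_gap: 17.9
finger_force: 55.0
```

```bash
python3 - <<'E'
from h import *
s=manip.read_state();print(s["eef_pos"],s["eef_rot"].round(3));beads()
T=cams.camera("top");S=cams.camera("scene")
crop=lambda c,b:cv2.resize(c["image"][b[1]:b[1]+80,b[0]:b[0]+80,::-1],(400,400),interpolation=cv2.INTER_CUBIC)
cv2.imwrite("pics/mix.png",np.hstack([crop(T,(357,110)),crop(S,(283,262))]))
_,t=tipp();print(t,proj(T,t),proj(S,t),[blobs(c,(0,0,0),(180,255,45),(int(u[0])-10,int(u[1])-10,int(u[0])+10,int(u[1])+10))[1] for c in(T,S) for u in[proj(c,t)]])
E
```

```text
[476.9 198.2 312.9] [-3.1 -0.   3. ]
orange T [(13, [71.0, 16.0]), (29, [72.0, -5.0]), (16, [-39.0, -58.0])]
orange S [(34, [-40.0, -61.0])]
blue T [(14, [37.0, 59.0]), (37, [-6.0, 72.0]), (29, [-65.0, 27.0]), (37, [-65.0, -30.0])]
blue S [(30, [-68.0, 28.0]), (14, [-7.0, 77.0]), (32, [-65.0, -31.0]), (9, [44.0, 54.0])]
[594.1 181.9 181.3] [254.9 135.9] [398.  172.5] [[(np.int32(23), [254.9, 131.9]), (np.int32(12), [246.5, 143.5])], [(np.int32(11), [399.7, 170.5])]]
```

View pics/mix.png

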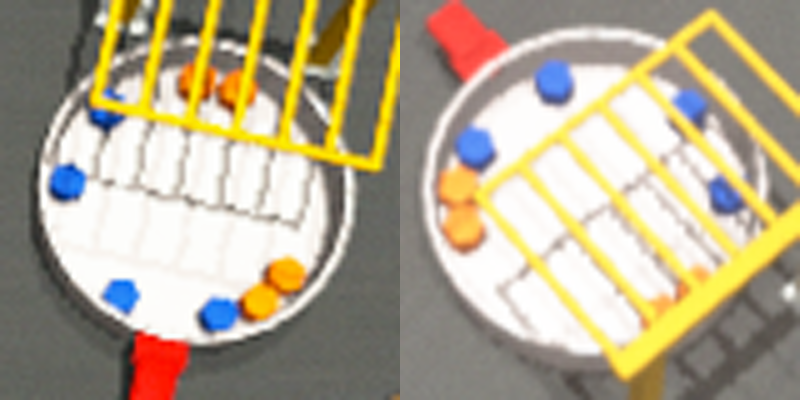

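The mix crop shows oranges at (196,82) and (237,88) on the far side, one each side of the centre line, and at (285,275) and (260,302) on the handle right. The blues are at (107,110), (67,182), (120,295) and (220,313). All four halves hold both colours. Now I check how the rod sits in the grip before laying it back.

```bash
python3 - <<'E'
from h import *
T=cams.camera("top");S=cams.camera("scene");C=[]
s=manip.read_state();q=R.from_euler("xyz",s["eef_rot"]).as_matrix();P=lambda k:s["eef_pos"]+q@(np.array([-118,-2,132])+k/185*np.array([118,2,-143]))
for c in(T,S):
    u=proj(c,P(0)).astype(int)-25;im=cv2.resize(c["image"][u[1]:u[1]+50,u[0]:u[0]+50,::-1],(400,400),interpolation=cv2.INTER_CUBIC)
    for k,col in((0,(0,0,255)),(20,(0,255,0)),(110,(255,0,255))):
        p=(proj(c,P(k))-u+.5)*8;cv2.circle(im,tuple(p.astype(int).tolist()),3,col,-1)
    print(u);C.append(im)
cv2.imwrite("pics/knob.png",np.hstack(C))
E
```

```text
[229 110]
[373 147]
```

View pics/knob.png

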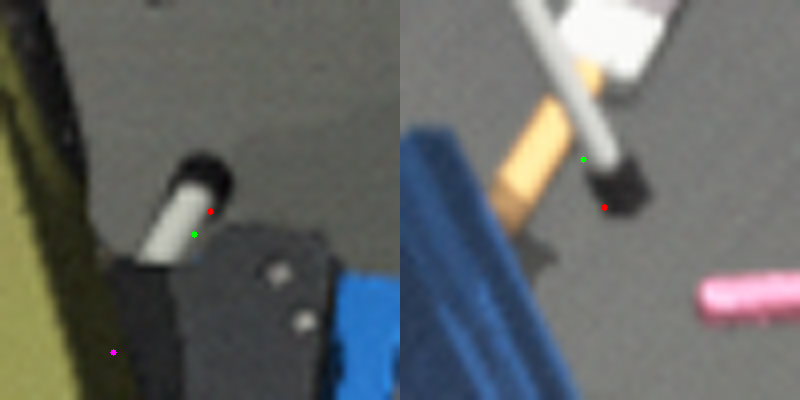

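The knob view shows the rod has pivoted a few degrees in the grip. The knob is at crop (205,175) top and (625,190) scene, against the predicted red dots at (210,211) and (604,207). I'll measure the lean numerically.

```bash
python3 - <<'E'
from h import *
T=cams.camera("top");S=cams.camera("scene")
a=blobs(T,(0,0,0),(180,255,50),(244,124,264,138))[1];b=blobs(S,(0,0,0),(180,255,55),(392,160,410,182))[1];print(a,b)
s=manip.read_state();G=s["eef_pos"]+[0,0,11]
ua=max(a)[1];ub=max(b)[1];K,e=tri(T,ua,S,ub);d=K-G;x=np.array([np.cos(-.118),np.sin(-.118)])
print(K,e,"len",np.linalg.norm(d),"lean",np.degrees(np.arctan2(d[:2]@x,-d[2])),"side",d[:2]@np.array([-x[1],x[0]]))
for l in(40,42,44,46):
    p=G+np.r_[x*175*np.sin(np.radians(l)),-175*np.cos(np.radians(l))];print(l,proj(T,p)-ua,proj(S,p)-ub)
E
```

```text
[(np.int32(27), [254.6, 131.7])] [(np.int32(22), [399.9, 170.5])]
[599.4 179.9 196.1] 1.1777401862230314 len 178.15339084139075 lean 43.96838651132746 side -3.2968147334584366
40 [-1.5  5.1] [-2.5 -1.5]
42 [-1.5  2.8] [-1.  -1.5]
44 [-1.5  0.5] [ 0.5 -1.7]
46 [-1.5 -1.8] [ 1.9 -1.8]
```

Emit:
{"op": "jog_arm", "data": {"commands": [{"dx":0,"dy":0.05,"dz":0,"ax":0,"ay":0.36,"az":0,"gripper":1},{"dx":-0.05,"dy":0,"dz":0.8,"ax":0,"ay":0,"az":0,"gripper":1},{"dx":-0.05,"dy":0,"dz":0.8,"ax":0,"ay":0,"az":0,"gripper":1},{"dx":-0.05,"dy":0,"dz":0.8,"ax":0,"ay":0,"az":0,"gripper":1},{"dx":-0.03,"dy":0,"dz":0.5,"ax":0,"ay":0,"az":0,"gripper":1},{"dx":0,"dy":0,"dz":0,"ax":0,"ay":0,"az":0,"gripper":1}]}}

```text
clock: 21.58
eef_pos: [476.5, 199.8, 196.0]
eef_rot: [-3.141, -0.065, 3.03]
wrist_force: [-0.4, 0.2, -1.2]
finger_gap: 17.3
finger_force: 55.0
```

```bash
python3 - <<'E'
from h import *
T=cams.camera("top");S=cams.camera("scene")
s=manip.read_state();q=R.from_euler("xyz",s["eef_rot"]).as_matrix();G=s["eef_pos"]-11*q[:,2];x=np.array([np.cos(-.118),np.sin(-.118)])
print("G",G,s["eef_rot"].round(3),s["wrist_force"])
p=G+np.r_[x*175*np.sin(.698),-175*np.cos(.698)]
us=[proj(c,p) for c in(T,S)];print(p,us)
for c,u,v in((T,us[0],50),(S,us[1],55)):
    print(blobs(c,(0,0,0),(180,150,v),(int(u[0])-9,int(u[1])-10,int(u[0])+11,int(u[1])+10))[1])
E
```

```text
G [478.  200.1 208.9] [ 3.1 -0.1  3. ] [ 0.1 -1.3 -2.2]
[589.7 186.9  74.8] [array([259.7, 149.9]), array([392.3, 193.4])]
[(np.int32(69), [253.1, 150.6]), (np.int32(14), [261.4, 149.8])]
[(np.int32(14), [392.2, 195.0])]
```

Emit:
{"op": "jog_arm", "data": {"commands": [{"dx":-0.03,"dy":0.05,"dz":0.4,"ax":0,"ay":0,"az":0,"gripper":1},{"dx":-0.02,"dy":0,"dz":0.25,"ax":0,"ay":0,"az":0,"gripper":1},{"dx":-0.01,"dy":0,"dz":0.15,"ax":0,"ay":0,"az":0,"gripper":1},{"dx":0,"dy":0,"dz":0.06,"ax":0,"ay":0,"az":0,"gripper":1},{"dx":0,"dy":0,"dz":0,"ax":0,"ay":0,"az":0,"gripper":1}]}}

```text
clock: 22.3
eef_pos: [477.5, 202.2, 162.6]
eef_rot: [3.142, -0.063, 3.03]
wrist_force: [-0.8, 0.2, -1.8]
finger_gap: 17.4
finger_force: 55.0
```

```bash
cat > k.py <<'E'
from h import *
T=cams.camera("top");S=cams.camera("scene")
s=manip.read_state();print(s["eef_pos"],s["wrist_force"])
x=np.array([.993,-.118])
p=np.r_[np.array([573.7,187])+x*13.6,33.7]
us=[proj(c,p) for c in(T,S)];print("expect knob",p,us)
for c,u,v in((T,us[0],50),(S,us[1],55)):
    print(blobs(c,(0,0,0),(180,150,v),(int(u[0])-9,int(u[1])-10,int(u[0])+11,int(u[1])+10),3)[1])
for c,b in((T,(236,170,262,200)),(S,(350,130,385,180))):
    m,_=blobs(c,(10,80,90),(25,200,255),b);ys,xs=np.nonzero(m)
    if len(xs)>20: r=cv2.minAreaRect(np.c_[xs,ys].astype(np.float32));print("wood",len(xs),r)
E
python3 k.py
```

```text
[477.6 202.2 162.8] [-1.1 -0.5 -1.6]
expect knob [587.2 185.4  33.7] [array([262.4, 154.9]), array([389.5, 201.2])]
[(np.int32(72), [255.9, 156.4]), (np.int32(16), [262.4, 152.8])]
[(np.int32(15), [391.1, 201.3])]
wood 176 ((375.65576171875, 153.10678100585938), (41.90050506591797, 15.743927001953125), 88.40885925292969)
```

Emit:
{"op": "jog_arm", "data": {"commands": [{"dx":0.04,"dy":-0.02,"dz":0.05,"ax":0,"ay":0,"az":0,"gripper":1},{"dx":0,"dy":0,"dz":0,"ax":0,"ay":0,"az":0,"gripper":1}]}}

```text
clock: 22.65
eef_pos: [475.5, 201.5, 160.6]
eef_rot: [-3.142, -0.063, 3.03]
wrist_force: [0.1, -0.2, -0.9]
finger_gap: 17.5
finger_force: 55.0
```

Emit:
{"op": "jog_arm", "data": {"commands": [{"dx":0,"dy":-0.02,"dz":0.04,"ax":0,"ay":0,"az":0,"gripper":1},{"dx":0,"dy":0,"dz":0,"ax":0,"ay":0,"az":0,"gripper":1},{"dx":0,"dy":0,"dz":0,"ax":0,"ay":0,"az":0,"gripper":0.7},{"dx":0,"dy":0,"dz":0,"ax":0,"ay":0,"az":0,"gripper":0.5},{"dx":0,"dy":0,"dz":0,"ax":0,"ay":0,"az":0,"gripper":0.2},{"dx":0,"dy":0,"dz":0,"ax":0,"ay":0,"az":0,"gripper":0},{"dx":0,"dy":0,"dz":0,"ax":0,"ay":0,"az":0,"gripper":0},{"dx":0,"dy":0,"dz":0,"ax":0,"ay":0,"az":0,"gripper":0},{"dx":0,"dy":0,"dz":0,"ax":0,"ay":0,"az":0,"gripper":0},{"dx":0,"dy":0,"dz":0,"ax":0,"ay":0,"az":0,"gripper":0}]}}

```text
clock: 23.9
eef_pos: [475.5, 200.8, 159.0]
eef_rot: [3.142, -0.063, 3.03]
wrist_force: [0.5, -0.2, -0.5]
finger_gap: 92.9
finger_force: 0.0
```

```bash
python3 k.py
```

```text
[475.5 200.8 159. ] [ 0.5  0.6 -0.8]
expect knob [587.2 185.4  33.7] [array([262.4, 154.9]), array([389.5, 201.2])]
[(np.int32(69), [256.2, 155.8]), (np.int32(13), [263.2, 153.8])]
[(np.int32(12), [389.8, 201.8])]
wood 182 ((372.35748291015625, 163.586181640625), (26.06636619567871, 10.32740306854248), 51.709835052490234)
```

Emit:
{"op": "jog_arm", "data": {"commands": [{"dx":0.03,"dy":0,"dz":-0.4,"ax":0,"ay":0,"az":0,"gripper":0},{"dx":0.05,"dy":0,"dz":-0.8,"ax":0,"ay":0,"az":0,"gripper":0},{"dx":0.05,"dy":0,"dz":-0.9,"ax":0,"ay":0,"az":0,"gripper":0},{"dx":0.05,"dy":0,"dz":-0.9,"ax":0,"ay":0,"az":0,"gripper":0},{"dx":0.7,"dy":0.7,"dz":-0.2,"ax":0,"ay":0,"az":0,"gripper":0},{"dx":0.7,"dy":0.7,"dz":0,"ax":0,"ay":0,"az":0,"gripper":0},{"dx":0.7,"dy":0.7,"dz":0,"ax":0,"ay":0,"az":0,"gripper":0},{"dx":0.7,"dy":0.7,"dz":0,"ax":0,"ay":0,"az":0,"gripper":0},{"dx":0.7,"dy":0.7,"dz":0,"ax":0,"ay":0,"az":0,"gripper":0},{"dx":0.7,"dy":0.7,"dz":0,"ax":0,"ay":0,"az":0,"gripper":0}]}}

```text
clock: 25.25
eef_pos: [327.5, 387.2, 299.1]
eef_rot: [3.141, -0.062, 3.03]
wrist_force: [0.6, -0.2, -0.2]
finger_gap: 94.0
finger_force: 0.0
```

Emit:
{"op": "jog_arm", "data": {"commands": [{"dx":0.5,"dy":0.9,"dz":0,"ax":0,"ay":0,"az":0,"gripper":0},{"dx":0.5,"dy":0.9,"dz":0,"ax":0,"ay":0,"az":0,"gripper":0},{"dx":0,"dy":0,"dz":0,"ax":0,"ay":0,"az":0,"gripper":0}]}}

```text
clock: 25.62
eef_pos: [295.6, 463.8, 301.0]
eef_rot: [3.141, -0.063, 3.033]
wrist_force: [-0.6, 0.4, 0.2]
finger_gap: 94.1
finger_force: 0.0
```

```bash
python3 - <<'E'
from h import *
T=cams.camera("top");S=cams.camera("scene")
for n,c,b,bp in(("top",T,(236,140,270,200),(230,130,295,210)),("scene",S,(350,130,395,215),(345,130,420,230))):
    i0=cv2.imread(f"pics/{n}0.png")[:,:,::-1]
    for nm,lo,hi in(("wood",(10,80,90),(25,220,255)),("knob",(0,0,0),(180,150,50))):
        r=[]
        for im in(i0,c["image"]):
            m,_=blobs({"image":np.ascontiguousarray(im)},lo,hi,b);ys,xs=np.nonzero(m);r.append((len(xs),xs.mean().round(1),ys.mean().round(1),xs.min(),ys.min(),ys.max()))
        print(n,nm,*r)
    for nm,(x0,y0,x1,y1) in dict(can=(315,85,345,135),disc=(315,180,360,225),ham=(420,138,512,208),brush=(155,175,232,203)).items() if n=="top" else ():
        d=np.abs(i0[y0:y1,x0:x1].astype(int)-c["image"][y0:y1,x0:x1]);print(nm,d.mean().round(2),d.max())
beads()
E
```

```text
top wood (276, np.float64(247.0), np.float64(182.7), np.int64(238), np.int64(168), np.int64(197)) (272, np.float64(246.7), np.float64(182.7), np.int64(238), np.int64(168), np.int64(197))
top knob (51, np.float64(257.3), np.float64(186.0), np.int64(253), np.int64(153), np.int64(199)) (52, np.float64(257.1), np.float64(185.3), np.int64(252), np.int64(152), np.int64(199))
can 1.76 14
disc 1.67 21
ham 1.75 12
brush 7.21 24
scene wood (401, np.float64(373.7), np.float64(158.7), np.int64(357), np.int64(139), np.int64(175)) (404, np.float64(373.8), np.float64(158.6), np.int64(357), np.int64(139), np.int64(175))
scene knob (10, np.float64(383.7), np.float64(151.3), np.int64(381), np.int64(138), np.int64(203)) (11, np.float64(384.4), np.float64(156.0), np.int64(381), np.int64(138), np.int64(203))
orange T [(13, [71.0, 16.0]), (31, [72.0, -5.0]), (16, [-39.0, -58.0])]
orange S [(21, [-45.0, -57.0]), (12, [-31.0, -68.0]), (5, [69.0, 3.0])]
blue T [(14, [37.0, 59.0]), (37, [-6.0, 72.0]), (29, [-65.0, 27.0]), (37, [-65.0, -30.0])]
blue S [(31, [-68.0, 29.0]), (13, [-8.0, 76.0]), (32, [-65.0, -31.0]), (10, [44.0, 54.0])]
```

```bash
python3 -c "
from cell import job
print(job.sign_off())"
```

```text
the job is handed in; nothing more can be done
None
```

The job is handed in: just under three clockwise turns stirred, both colours in all four halves of the pan, and the rod back in its rack within about a pixel of where it lay; the rod pivoted about 4° in the grip early in the third turn, so the knob rode a few millimetres high after that.

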